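Fit the grooved clay roller into its sprung stand

ROBOT

A 6-joint arm with a two-finger parallel gripper is mounted at the origin on a cart in front of the work surface, level with it; the furniture and walls round the work are solid. World frame = base frame: x ahead of the robot, y to its left, z up, the work surface at z = 0. Lengths are in m, angles in rad, forces in N, time in s.
With the tool pointing down it reaches from about 0.3 to 0.875 m from the base axis. Payload 6.4 kg.
Tool frame: the origin (TCP) lies on the mounting face of the last link; the fingertips stand 173 mm ahead of it and the grasp point (between the pads) lies 155 mm ahead of it (ctrl.tip_reach is the distance from the TCP to the fingertips, in m); z points along the fingers, y is the line along which they close (so a half turn about z gives the same grasp; the last joint's range is limited). The gripper opens to 85 mm and grips with 20 to 120 N. Pads are 22 mm wide; open, the fingers measure 114 mm over their backs; the gripper's body (76 mm by 85 mm) begins 54 mm behind the grasp point. The pads swing forward as they close: fully open they stand 13 mm farther back than shut.
Start: joints at [0.909, 0.181, 1.607, -0, 1.354, -0.206], TCP at [0.253, 0.516, 0.405] pointing down, gripper open.
Joint ranges: [-2.99, 2.99], [-0.89, 2.07], [0.3, 2.58], [-1.14, 4.28], [0, 2.63], [-3.12, 3.12]. Speed limits (rad/s): [2.57, 2.57, 3.01, 3.14, 3.14, 3.14].

INTERFACE

Orientations are given as a unit quaternion [w, x, y, z].
In Python, from bench import ctrl gives the robot as it stands.
- The arm moves only by the shell command python3 -m pendant 'ROWS'. ROWS is JSON, a list that holds one entry, the list of rows, each a list of 7 numbers: the opening, from 0 (shut) to 1 (fully open), then the shift along the tool's x, y, z in mm, then the turn, a rotation vector about the tool's x, y, z in rad. A call has 1 to 5 rows; each row is the pose to reach, as a shift and turn from the pose commanded when the call began, along the tool's axes at that moment; what a row does not reach only later rows make up. A row lasts 1/12 s, in which the tool goes at most 41.7 mm and 7.16 degrees, less where a joint would pass 70% of its speed; a pose out of reach is approached as far as the arm can. A call with a gripper value outside its range is refused whole. The fingers move at their own pace and stop on an object; the grip force is fixed at half the most. Time passes only in rows, so rows that repeat a pose let the fingers close. It gives the time, the measured TCP pose, the force, the opening and the grip force at its end, in the units of the state.
- ctrl.get_obs(): the state, without advancing time (a new reading comes with each control period).
- ctrl.camera(name): name is "side" or "top" or "wrist"; returns the picture (420x560x3 uint8, red, green, blue); there is no depth.
- ctrl.camera_params(name): a dict with "mtx" (3x3 intrinsics, pixels), "world_from_camera" (4x4, takes a point from camera to world coordinates); the wrist camera has in their place "tool_from_camera" (4x4, takes a point from camera to tool coordinates, whose origin is the TCP and whose axes are the flange's). Camera axes: x right, y down, z forward; pixel columns grow to the right and rows downward; lengths in m; the calibration is good to about 2 mm. A picture is of the moment at which its call begins: read the wrist's pose just before it. camera_params takes no time and is no camera call.
- ctrl.hand_in(): hands the job in; it is judged then, once.
Trained networks look in the newest picture that a camera, given by its name, has taken for a name from the list of things; names that differ only in an ending like _2 or _b are one class to them, and where a whole thing is asked for, a point or a joint stands for the part that bears it (a point fixed in the world has none). Each returns a list of dicts, best first, with "confidence" (0 to 1); they miss things now and then, are a little off and sometimes report something else, mostly with a low value. They report only what shows in the picture. A call takes as long as a camera call. They do not tell look-alikes from the thing itself.
- ctrl.boxes_of(camera, name): "point" ([column, row] as shares, 0 to 1, of the picture: columns of its width, rows of its height, amid what is visible of it).
The state is a dict: "time_s": time; "q": joint angles; "dq": joint speeds; "joint_efforts": joint torques, N m; "eef_pos": TCP position; "eef_rot": TCP orientation; "wrist_force": force on the tool from outside, world axes, zero at the start; "torque": the same for the moment, N m; "opening": opening from 0.0 (shut) to 1.0 (fully open); "grasp_force": force on a finger pad.
Only numpy, scipy, OpenCV 4.12 (cv2) and the standard library are available. Lean on these libraries where they do the work, as an engineer would, in place of code of your own. Each camera call takes 0.05 s, during which the arm holds its last target. There are 200 camera calls.

TASK

Take the grooved clay roller from its wooden rest and fit it into the metal roller stand: put one end pin into the brass sprung cup, press the cup back just far enough, and tip the other pin down into the notched post, so that the roller sits fully home, level in both supports, and let go. Press gently: feel for the spring and do not ram the cup against its stop. Leave the jars, canisters and the clay whistle where they are.

Things in the scene. Friction and masses are not known exactly. Their poses are not given: they have to be found in the camera images.
- roller: Wooden roller with ring grooves: barrel 30 mm diameter x 90 mm, at each end a steel pin 10 mm diameter x 20 mm (tip chamfered 1.5 mm); 130 mm over all, both ends alike, 0.15 to 0.31 kg. Origin at its centre, y axis along the roller. Starts lying level in the rest; grasp the barrel at mid-length from above.
- rest: Fixed low wooden rest: base 60 x 110 x 8 mm with two V chocks 12 mm thick, 36 mm either side of the middle, carrying the barrel; the 60 mm between the chocks is free for fingers. Origin at the centre of the underside, y axis along the roller, whose axis lies 36 mm above the origin.
- stand: Fixed metal stand: grey bed 84 x 236 mm, 15 mm high; origin at the centre of its underside, z up, y along the bed. On it a dark steel carriage (58 x 190 mm, top at z=19 mm) bears cup (+y) and notched post (-y). The carriage is clamped firmly, shifted along y by an unreported d of up to 12 mm either way: feel for it (or see it). The three nominal points below are for d=0.
- cup_nominal (a point): Centre of the sprung brass cup's floor at rest if d=0 (stand y=59, z=54.5 mm); the real one is d further along y. Bore 15 mm wide, 14 mm deep, open to -y, the outer 5 mm flared to 22 mm; mouth 30 mm outside. Slides to +y: 2.5 N to start, 0.7 N per mm (and 0.1 N per mm/s), solid stop at 12 mm (10.9 N). A 32 mm barrel and post behind it reach to y=102, z=70.5 mm.
- notch_nominal (a point): Foot of the notch's end wall if d=0 (stand y=-65, z=47 mm); the real one is d further along y. Slot 13 mm wide, 13 mm long, its floor at z=47, open upward (flared, cheeks to z=60) and to +y. Behind it the end wall, 16 mm thick, 44 mm wide, top z=58 mm, against which the spring holds the pin's end.
- seat_nominal (a point): Where the seated roller's centre is if d=0 (stand x=0, y=0, z=52 mm), axis level along the stand's y, cup pressed back 6 mm. To get the second pin down inside the end wall, press the cup back 7 to 11 mm (7.5 to 10 N) with that pin held above the wall (slope about 0.26 rad, the barrel clears too), then tip level about the cup.
- spice_jar: Bystander: small glass jar with a pale cap, 45 mm diameter x 80 mm, behind the work; origin at its underside.
- jar_small: Bystander: glass jar with a green lid, 54 mm diameter x 92 mm, behind the work; origin at its underside.
- canister_a: Bystander: small canister with a black snap lid, 36 mm diameter x 56 mm, behind the work; origin at its underside.
- canister_b: Bystander: small canister with a black snap lid, 38 mm diameter x 57 mm, nearest the robot; origin at its underside.
- clay_whistle: Bystander: small clay figure, 30 x 46 x 46 mm, between stand and rest; origin at its underside.
Not all that is in view belongs to the job. There is more than one size of the roller; the one meant has the size given above.

How it is judged:
At the end, for the whole second after the job is handed in: The roller lies still in the stand, released: its centre 52 +-3 mm above the stand's underside, within 3 mm of the stand's centre line sideways and 15 mm lengthways, its axis within 0.035 rad of the stand's y axis (one pin in the cup, the other on the floor of the notch) (x of roller in the frame of stand between -0.003 and 0.003 m and y of roller in the frame of stand between -0.015 and 0.015 m and z of roller in the frame of stand between 0.049 and 0.055 m and angle between the y axis of roller and the y axis of stand, either way round below 0.035 rad and linear speed of roller below 0.01 m/s); the robot touches nothing.
It fails at once if the roller is pressed on the stand with more than 28 N (contact force between roller and stand above 28 N).
It fails at once if a bystander is moved by more than 30 mm (distance of any of spice_jar, jar_small, canister_a, canister_b, clay_whistle from where it was at the start of the episode above 0.03 m).
It also fails if it takes over 64 s, if anything falls off the work surface, if the arm or the gripper's body presses on something with over 40 N, if the wrist force passes 120 N, or if a joint passes its speed limit or range.

## Working session

There is one attempt and no reset: what is moved stays moved. The work goes in short steps, Python scripts to look and compute and a shell command to move; the robot and the scene stay as the last step left them, time stands still between calls to the robot, and variables do not carry over. Pictures are saved under pics/ and viewed, at most 10 in all, crops included, and the job is handed in when it is done.

```bash
ls; mkdir -p pics; cat > h.py <<'E'
import numpy as np, cv2
from bench import ctrl
from scipy.spatial.transform import Rotation as R
def rot(q): return R.from_quat([q[1],q[2],q[3],q[0]]).as_matrix()
def snap(n,f):
    o=ctrl.get_obs(); im=ctrl.camera(n); cv2.imwrite('pics/'+f,im[:,:,::-1]); return o,im
def cam(n,o=None):
    p=ctrl.camera_params(n); K=np.array(p['mtx'])
    if 'world_from_camera' in p: T=np.array(p['world_from_camera'])
    else:
        W=np.eye(4); o=o or ctrl.get_obs(); W[:3,:3]=rot(o['eef_rot']); W[:3,3]=o['eef_pos']; T=W@np.array(p['tool_from_camera'])
    return K,T
def at_z(n,uv,z,o=None):
    K,T=cam(n,o); d=T[:3,:3]@np.linalg.solve(K,[uv[0],uv[1],1]); c=T[:3,3]; return c+d*(z-c[2])/d[2]
def proj(n,P,o=None):
    K,T=cam(n,o); p=np.linalg.inv(T)@np.append(P,1); p=K@p[:3]; return p[:2]/p[2]
E
python3 - <<'E'
from h import *
np.set_printoptions(precision=4,suppress=True)
ims=[]
for n in ['top','side','wrist']:
    o,im=snap(n,n+'0.png'); ims.append(im)
    K,T=cam(n); print(n,K[0,0],T)
    for t in ['roller','rest','stand','cup_nominal','notch_nominal','clay_whistle','canister_a','jar_small','spice_jar']:
        r=ctrl.boxes_of(n,t); print(t,[(np.round(np.array(a['point'])*[560,420]).tolist(),round(a['confidence'],2)) for a in r[:4]])
print(ctrl.get_obs())
E
```

```text
pics
top 507.61995358219366 [[-0.0068 -0.9985  0.0544  0.5235]
 [-1.      0.0067 -0.0026 -0.0247]
 [ 0.0022 -0.0544 -0.9985  1.183 ]
 [ 0.      0.      0.      1.    ]]
roller [([417.0, 264.0], 0.73), ([360.0, 257.0], 0.67)]
rest [([358.0, 257.0], 0.98), ([359.0, 256.0], 0.47)]
stand [([181.0, 232.0], 0.71)]
cup_nominal [([185.0, 232.0], 0.59)]
notch_nominal [([181.0, 231.0], 0.59)]
clay_whistle [([281.0, 228.0], 0.64), ([272.0, 275.0], 0.46)]
canister_a [([222.0, 150.0], 0.64), ([271.0, 277.0], 0.62), ([278.0, 228.0], 0.35)]
jar_small [([381.0, 150.0], 0.87)]
spice_jar [([283.0, 156.0], 0.68)]
side 538.281414453371 [[-0.9865 -0.1169  0.1146  0.4322]
 [-0.163   0.6353 -0.7549  0.9069]
 [ 0.0155 -0.7634 -0.6458  0.8638]
 [ 0.      0.      0.      1.    ]]
roller [([326.0, 175.0], 0.71), ([332.0, 155.0], 0.61)]
rest [([220.0, 208.0], 0.16)]
stand [([272.0, 308.0], 0.97)]
cup_nominal [([273.0, 308.0], 0.61)]
notch_nominal [([273.0, 311.0], 0.98)]
clay_whistle [([282.0, 219.0], 0.76)]
canister_a [([330.0, 230.0], 0.63), ([271.0, 307.0], 0.6), ([199.0, 249.0], 0.56)]
jar_small [([237.0, 1
[... 164 characters left out ...]
79 -0.4209 -0.1289  0.5505]
 [ 0.0003  0.2934 -0.956   0.3733]
 [ 0.      0.      0.      1.    ]]
roller []
rest []
stand []
cup_nominal []
notch_nominal []
clay_whistle []
canister_a []
jar_small []
spice_jar []
{'time_s': 1.5, 'q': array([ 0.9087,  0.1808,  1.607 , -0.    ,  1.3538, -0.2063]), 'dq': array([ 0.0001,  0.0011, -0.0011,  0.    , -0.0014, -0.0003]), 'joint_efforts': array([  0.0013, -44.4848, -35.167 ,  -0.0002,   0.0009,   0.    ]), 'eef_pos': array([0.2531, 0.5163, 0.4047]), 'eef_rot': array([ 0.    ,  0.2259,  0.9741, -0.    ]), 'wrist_force': array([-0.2911, -0.4237, -0.0362]), 'torque': array([-0.0034,  0.0052, -0.0334]), 'grasp_force': 0.0, 'opening': 1.0041241050122822}
```

View pics/top0.png

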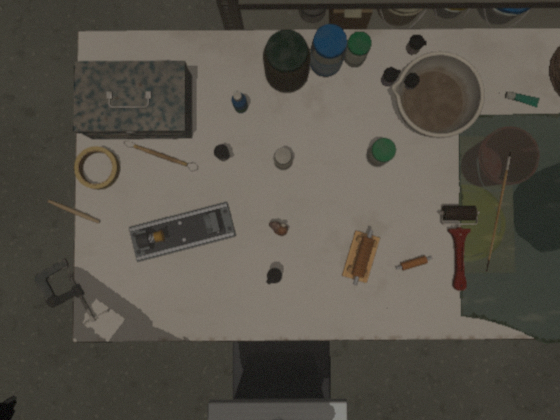

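View pics/side0.png

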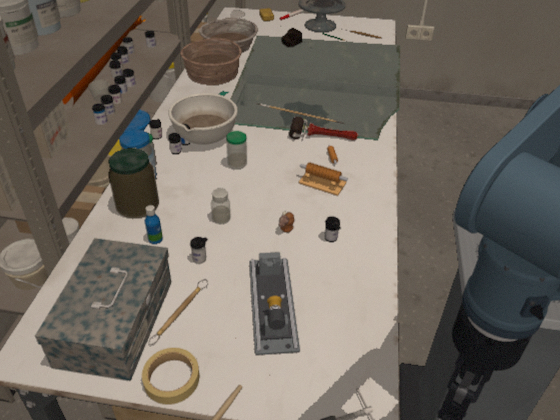

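Candidates for the roller, in the top image:
- Wooden roller in the rest, about (361,256).
- Small loose roller at (413,263), which is shorter.
- Dark brayer at (459,213).

The description fits the one in the rest. I'll check it in a close crop next to the stand.

```bash
python3 - <<'E'
from h import *
im=cv2.imread('pics/top0.png')
a=cv2.resize(im[195:275,120:245],None,fx=5,fy=5,interpolation=cv2.INTER_CUBIC)[:, :]
b=cv2.resize(im[222:292,330:440],None,fx=5,fy=5,interpolation=cv2.INTER_CUBIC)
a=cv2.resize(im[198:268,125:240],(460,280),interpolation=cv2.INTER_CUBIC); b=cv2.resize(im[222:292,335:420],(340,280),interpolation=cv2.INTER_CUBIC)
o=np.hstack([a,b]); o=np.clip(o*1.6,0,255).astype('uint8'); cv2.imwrite('pics/crop1.png',o)
for uv,z in [((361,256),.036),((181,232),.019),((281,228),.04),((274,275),.05)]: print(uv,at_z('top',uv,z).round(3))
E
```

```text
(361, 256) [ 0.481 -0.193  0.036]
(181, 232) [0.538 0.216 0.019]
(281, 228) [ 0.545 -0.014  0.04 ]
(274, 275) [0.441 0.003 0.05 ]
```

View pics/crop1.png

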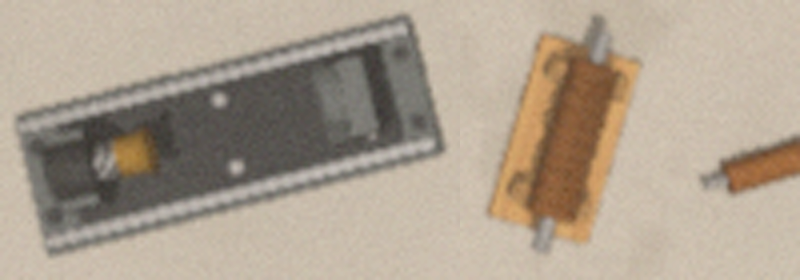

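The crop confirms it. The grooved barrel with pins at both ends lies in the wooden rest, pin ends near px (369.5,231) and (356,281). The loose one at right is smaller. On the stand, the brass cup is at the left (world +y) and the notch is at the right.

```bash
cat >> h.py <<'E'
def plan(g,yaw,tilt=0,o=None):
    """move grasp point to g, tool x along heading yaw in world; tilt>0 raises the +x-heading end"""
    o=o or ctrl.get_obs(); Rc=rot(o['eef_rot']); pc=np.array(o['eef_pos'])
    h=np.array([np.cos(yaw),np.sin(yaw),0]); u=np.array([0,0,1.])
    x=np.cos(tilt)*h+np.sin(tilt)*u; z=np.cos(tilt)*-u+np.sin(tilt)*h
    Rt=np.column_stack([x,np.cross(z,x),z]); pt=np.asarray(g)-0.155*z
    return (Rc.T@(pt-pc)*1000).round(1),R.from_matrix(Rc.T@Rt).as_rotvec().round(4)
def gp(o=None):
    o=o or ctrl.get_obs(); Rc=rot(o['eef_rot']); return np.array(o['eef_pos'])+.155*Rc[:,2],Rc
E
python3 - <<'E'
from h import *
np.set_printoptions(precision=4,suppress=True)
print(ctrl.camera_params('wrist')['tool_from_camera'])
g,Rc=gp(); print(g,'tool x yaw',np.arctan2(Rc[1,0],Rc[0,0]))
p1=at_z('top',(369.5,230.8),.036);p2=at_z('top',(355.75,280.75),.036); d=p1-p2
print('roller',p1,p2,(p1+p2)/2,np.linalg.norm(d),'yaw',np.arctan2(d[1],d[0]))
c=np.array([(15,118),(410,13),(445,150),(50,255)])/4+[125,198]
C=np.array([at_z('top',k,.015) for k in c]); print(C,C.mean(0)); 
ax=(C[0]+C[3]-C[1]-C[2])/2; print(np.linalg.norm(ax),'stand yaw',np.arctan2(ax[1],ax[0]))
y=np.arctan2(d[1],d[0])
m=(p1+p2)/2
for yy in (y,y+np.pi): print(plan([m[0],m[1],.20],yy))
E
```

```text
[[ 0.     -0.956  -0.2934  0.0753]
 [ 1.     -0.0001  0.0003  0.0011]
 [-0.0003 -0.2934  0.956   0.0314]
 [ 0.      0.      0.      1.    ]]
[0.2531 0.5163 0.2497] tool x yaw 2.6858431079900993
roller [ 0.5378 -0.2134  0.036 ] [ 0.4259 -0.1807  0.036 ] [ 0.4818 -0.197   0.036 ] 0.11657657837980005 yaw -0.2838782726892211
[[0.5494 0.3366 0.015 ]
 [0.6083 0.1097 0.015 ]
 [0.5293 0.0896 0.015 ]
 [0.4708 0.3158 0.015 ]] [0.5395 0.2129 0.015 ]
0.23404277529422512 stand yaw 1.824497573602793
(array([-519.4, -539.9,   49.7]), array([0.0001, 0.    , 2.9697]))
(array([-519.4, -539.9,   49.7]), array([-0.    ,  0.    , -0.1719]))
```

```bash
python3 - <<'E'
from h import *
print(plan([.52,.17,.25],1.8245))
E
```

```text
(array([-3.921e+02, -1.935e+02, -3.000e-01]), array([0.    , 0.    , 0.8613]))
```

```bash
python3 -m pendant '[[[1,-38,-18,0,0,0,0.1],[1,-74,-36,0,0,0,0.2],[1,-110,-54,0,0,0,0.3],[1,-146,-72,0,0,0,0.4],[1,-182,-90,0,0,0,0.5]]]'
python3 - <<'E'
from h import *
print(plan([.52,.17,.25],1.8245))
E
```

```text
time_s: 1.92
eef_pos: [0.3775, 0.3539, 0.4049]
eef_rot: [0.0, 0.462, 0.887, 0.0]
wrist_force: [0.4, 0.4, 0.0]
opening: 0.998
grasp_force: 0.0
(array([-2.323e+02,  1.120e+01, -1.000e-01]), array([ 0.0005, -0.    ,  0.357 ]))
```

```bash
python3 -m pendant '[[[1,-40,2,0,0,0,0.1],[1,-80,4,0,0,0,0.2],[1,-120,6,0,0,0,0.3],[1,-160,8,0,0,0,0.357],[1,-200,10,0,0,0,0.357]]]'
python3 -m pendant '[[[1,-30,0,0,0,0,0],[1,-30,0,0,0,0,0],[1,-30,0,0,0,0,0]]]'
python3 - <<'E'
from h import *
print(gp()[0])
o,im=snap('wrist','w1.png'); im=cv2.resize(im,(784,588),interpolation=cv2.INTER_CUBIC)
cv2.imwrite('pics/w1b.png',np.clip(im[:,:,::-1]*1.4,0,255).astype('uint8'))
for t in ['cup_nominal','notch_nominal','stand']:
    r=ctrl.boxes_of('wrist',t); print(t,[(np.round(np.array(a['point'])*[560,420]).tolist(),round(a['confidence'],2)) for a in r[:4]])
import json; json.dump({k:np.array(o[k]).tolist() for k in('eef_pos','eef_rot')},open('w1.json','w'))
E
```

```text
time_s: 2.33
eef_pos: [0.5013, 0.196, 0.4049]
eef_rot: [0.0, 0.612, 0.791, 0.0]
wrist_force: [0.8, 0.8, -0.1]
opening: 1.002
grasp_force: 0.0
time_s: 2.58
eef_pos: [0.5087, 0.1673, 0.4046]
eef_rot: [-0.0, 0.612, 0.791, -0.0]
wrist_force: [-0.5, 0.6, 0.5]
opening: 0.996
grasp_force: 0.0
[0.50861675 0.16734673 0.24957802]
cup_nominal [([318.0, 132.0], 0.62)]
notch_nominal [([318.0, 129.0], 0.97)]
stand [([317.0, 131.0], 0.65)]
```

View pics/w1b.png

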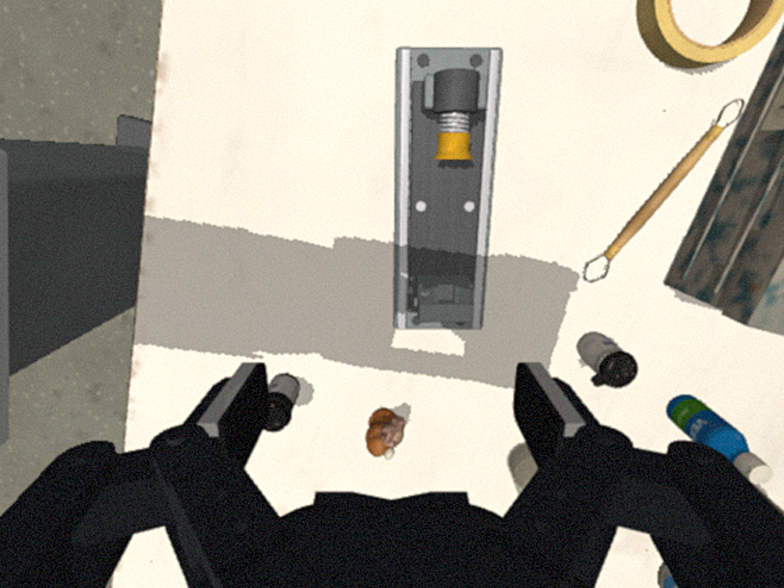

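The wrist view shows the whole stand. The bed corners are at display (397,48), (503,48), (483,328) and (394,328), and the cup mouth is at about (454,160).

```bash
python3 - <<'E'
from h import *
import json
np.set_printoptions(precision=4,suppress=True)
o=json.load(open('w1.json'))
c=np.array([(397,48),(503,48),(483,328),(394,328)])/1.4
C=np.array([at_z('wrist',k,.015,o) for k in c]); print(C, [np.linalg.norm(C[i]-C[(i+1)%4]) for i in range(4)])
ax=(C[0]+C[1]-C[2]-C[3])/2; yaw=np.arctan2(ax[1],ax[0]); m=C.mean(0); print(m,'yaw',yaw,np.linalg.norm(ax))
ey=np.array([np.cos(yaw),np.sin(yaw),0]); ex=np.array([np.sin(yaw),-np.cos(yaw),0])
S=lambda uv,z:(lambda p:(np.array([ex@p,ey@p,p[2]+m[2]])*1000).round(1))(at_z('wrist',np.array(uv)/1.4,z,o)-m)
for nm,uv,z in [('mouthL',(434,160),.0545),('mouthR',(474,160),.0545),('mouth top?',(454,160),.0695),('bolts',(421,206),.019),('bolts',(469,206),.019)]: print(nm,S(uv,z))
print('cam',(np.array([ex@(cam('wrist',o)[1][:3,3]-m),ey@(cam('wrist',o)[1][:3,3]-m)])))
im=cv2.imread('pics/w1.png')
a=im[25:245,265:375]; a=cv2.resize(a,None,fx=3.6,fy=3.6,interpolation=cv2.INTER_CUBIC)
a=cv2.rotate(a,cv2.ROTATE_90_CLOCKWISE); a=np.clip(255*(a/255.)**.6,0,255).astype('uint8'); print(a.shape); cv2.imwrite('pics/w1c.png',a)
E
```

```text
[[0.4741 0.3208 0.015 ]
 [0.5519 0.3411 0.015 ]
 [0.6091 0.1194 0.015 ]
 [0.53   0.0988 0.015 ]] [np.float64(0.0804677904405847), np.float64(0.22888910010197308), np.float64(0.08177051100368267), np.float64(0.2288877503442763)]
[0.5413 0.22   0.015 ] yaw 1.8204617682586859 0.22888749838530198
mouthL [-13.2  33.1  54.5]
mouthR [15.8 33.2 54.5]
mouth top? [-0.9 33.1 69.5]
bolts [-19.2  -3.6  19. ]
bolts [20.7 -3.4 19. ]
cam [-0.0447  0.033 ]
(396, 792, 3)
```

View pics/w1c.png

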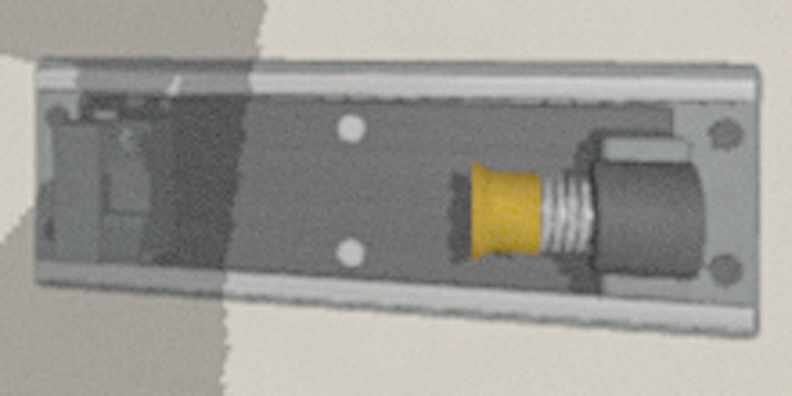

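```bash
python3 - <<'E'
from h import *
import json
o=json.load(open('w1.json'))
px=lambda x,y:np.array([265+y/3.6,25+(792-x)/3.6])
c=[px(757,65),px(757,337),px(37,285),px(37,60)]
C=np.array([at_z('wrist',k,.015,o) for k in c]); print([np.linalg.norm(C[i]-C[(i+1)%4]).round(4) for i in range(4)])
ax=(C[0]+C[1]-C[2]-C[3])/2; yaw=np.arctan2(ax[1],ax[0]); m=C.mean(0);m[2]=0; print(m,yaw)
ey=np.array([np.cos(yaw),np.sin(yaw),0]); ex=np.array([np.sin(yaw),-np.cos(yaw),0])
S=lambda x,y,z:(lambda p:(np.array([ex@p,ey@p,p[2]])*1000).round(1))(at_z('wrist',px(x,y),z,o)-m)
for nm,x,y,z in [('carr end +95',672,200,.019),('mouth axis 45',472,165,.0545),('mouth 45',472,257,.0545),('cup back',540,213,.066),('wall back -81',52,190,.058),('wall front -65',103,190,.058),('slot end -52',150,160,.06),('barrel back 102',700,220,.065),('barrel front',600,220,.07),('bolt',351,128,.019),('bolt',351,251,.019),('hole',725,133,.015),('hole',725,269,.015)]: print(nm,S(x,y,z))
E
```

```text
[np.float64(0.0803), np.float64(0.2291), np.float64(0.0804), np.float64(0.2291)]
[0.54092378 0.21941676 0.        ] 1.8215698564581746
carr end +95 [ 0.2 91.1 19. ]
mouth axis 45 [-11.8  34.   54.5]
mouth 45 [14.1 34.1 54.5]
cup back [-0.8 51.4 66. ]
wall back -81 [ -0.  -91.7  58. ]
wall front -65 [ -0.7 -74.8  58. ]
slot end -52 [-10.7 -59.1  60. ]
barrel back 102 [-0.7 90.2 65. ]
barrel front [-0.2 65.8 70. ]
bolt [-18.9  -3.4  19. ]
bolt [20.9 -3.3 19. ]
hole [-19.9 106.   15. ]
hole [ 20.6 106.1  15. ]
```

The wrist view puts the cup mouth at stand y≈34 against 45 nominal, and the wall fits the same shift, so d≈-10 mm. Now to the roller.

```bash
python3 - <<'E'
from h import *
print(plan([.482,-.197,.25],2.858))
E
```

```text
(array([-348.1, -118.9,   -0.4]), array([ 2.0000e-04, -3.0000e-04, -1.0275e+00]))
```

```bash
python3 -m pendant '[[[1,-37,-13,0,0,0,-0.11],[1,-74,-26,0,0,0,-0.22],[1,-111,-39,0,0,0,-0.33],[1,-148,-52,0,0,0,-0.44],[1,-185,-65,0,0,0,-0.55]]]'
python3 - <<'E'
from h import *
print(plan([.482,-.197,.20],2.858))
E
```

```text
time_s: 3.2
eef_pos: [0.4927, -0.02, 0.4049]
eef_rot: [0.0, 0.375, 0.927, 0.0]
wrist_force: [0.5, -0.0, -0.4]
opening: 1.0
grasp_force: 0.0
(array([-115.3, -134.7,   49.9]), array([ 3.00e-04,  6.00e-04, -4.85e-01]))
```

```bash
python3 -m pendant '[[[1,-23,-27,10,0,0,-0.1],[1,-46,-54,20,0,0,-0.2],[1,-69,-81,30,0,0,-0.3],[1,-92,-108,40,0,0,-0.4],[1,-115,-135,50,0,0,-0.485]]]'
python3 -m pendant '[[[1,0,0,0,0,0,0],[1,0,0,0,0,0,0],[1,0,0,0,0,0,0]]]'
python3 - <<'E'
from h import *
print(gp()[0])
o,im=snap('wrist','w2.png'); im=cv2.resize(im,(784,588),interpolation=cv2.INTER_CUBIC)
cv2.imwrite('pics/w2b.png',np.clip(im[:,:,::-1]*1.4,0,255).astype('uint8'))
for t in ['roller','rest']:
    r=ctrl.boxes_of('wrist',t); print(t,[(np.round(np.array(a['point'])*[560,420]).tolist(),round(a['confidence'],2)) for a in r[:4]])
import json; json.dump({k:np.array(o[k]).tolist() for k in('eef_pos','eef_rot')},open('w2.json','w'))
E
```

```text
time_s: 3.62
eef_pos: [0.4806, -0.1971, 0.3545]
eef_rot: [0.0, 0.142, 0.99, -0.0]
wrist_force: [0.2, -0.2, 0.4]
opening: 0.998
grasp_force: 0.0
time_s: 3.87
eef_pos: [0.4808, -0.1958, 0.3547]
eef_rot: [-0.0, 0.146, 0.989, 0.0]
wrist_force: [0.7, 1.3, -0.2]
opening: 0.999
grasp_force: 0.0
[ 0.48080184 -0.19568063  0.19971731]
roller [([278.0, 189.0], 0.58)]
rest [([263.0, 179.0], 0.81), ([558.0, 157.0], 0.31)]
```

View pics/w2b.png

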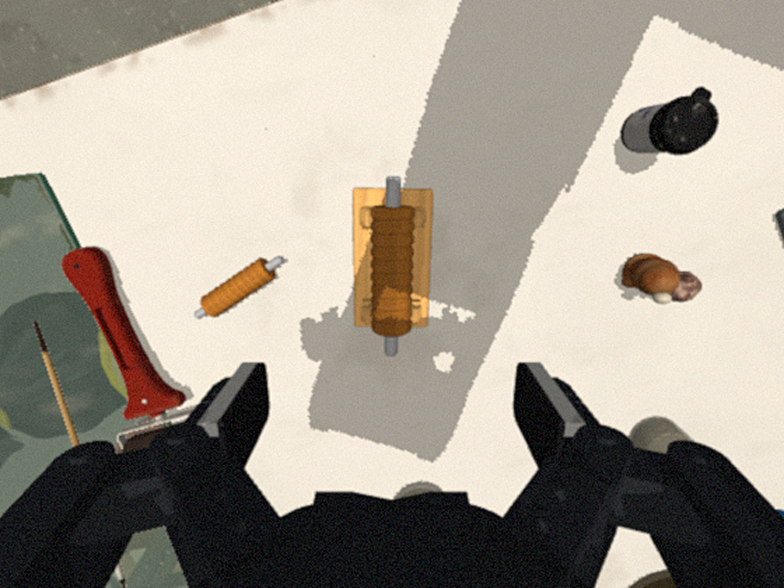

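The roller lies upright in the image, with pin tips at display (393,177) and (391,355). It is well aligned between the fingers.

```bash
python3 - <<'E'
from h import *
import json
o=json.load(open('w2.json'))
p1=at_z('wrist',np.array([393,177])/1.4,.036,o);p2=at_z('wrist',np.array([391,355])/1.4,.036,o);d=p1-p2
m=(p1+p2)/2;y=np.arctan2(d[1],d[0]); print(p1,p2,m,np.linalg.norm(d),y)
print(plan([m[0],m[1],.036],y))
E
```

```text
[ 0.42010343 -0.17441323  0.036     ] [ 0.54376755 -0.21295097  0.036     ] [ 0.48193549 -0.1936821   0.036     ] 0.12952980475299128 2.8394984113753767
(array([ -0.3,   1.8, 164.2]), array([-0.    ,  0.0007,  0.0121]))
```

```bash
python3 -m pendant '[[[1,0,2,40,0,0,0.012],[1,0,2,80,0,0,0.012],[1,0,2,118,0,0,0.012],[1,0,2,145,0,0,0.012],[1,0,2,163,0,0,0.012]]]'
python3 -m pendant '[[[0.8,0,0,1,0,0,0],[0.5,0,0,1,0,0,0],[0.2,0,0,1,0,0,0],[0,0,0,1,0,0,0],[0,0,0,1,0,0,0]]]'
python3 -m pendant '[[[0,0,0,0,0,0,0],[0,0,0,0,0,0,0],[0,0,0,0,0,0,0]]]'
```

```text
time_s: 4.43
eef_pos: [0.4804, -0.1928, 0.189]
eef_rot: [-0.002, 0.151, 0.989, 0.001]
wrist_force: [-0.2, -0.1, 0.2]
opening: 0.999
grasp_force: 0.0
time_s: 4.85
eef_pos: [0.4821, -0.1953, 0.1928]
eef_rot: [0.002, 0.151, 0.989, -0.001]
wrist_force: [-0.7, 2.8, 8.7]
opening: 0.329
grasp_force: 58.4
time_s: 5.1
eef_pos: [0.4821, -0.1953, 0.1928]
eef_rot: [0.002, 0.151, 0.988, -0.001]
wrist_force: [0.7, 1.7, 5.4]
opening: 0.329
grasp_force: 58.7
```

```bash
python3 -m pendant '[[[0,0,0,-25,0,0,0],[0,0,0,-60,0,0,0],[0,0,0,-100,0,0,0],[0,0,0,-130,0,0,0],[0,0,0,-130,0,0,0]]]'
python3 - <<'E'
from h import *
print(ctrl.get_obs()['wrist_force'],gp()[0],plan([.541+.01*.25,.2194-.01*.97-.03,.14],1.821,-.26))
E
```

```text
time_s: 5.52
eef_pos: [0.4832, -0.1962, 0.3288]
eef_rot: [0.006, 0.151, 0.988, -0.003]
wrist_force: [2.0, -0.9, -2.5]
opening: 0.332
grasp_force: 60.4
[ 1.95352309 -0.93913124 -2.47347145] [ 0.4849918  -0.1974236   0.17380546] (array([ 76.3, 410.8,  36.3]), array([ 0.135 , -0.2231,  1.0103]))
```

```bash
python3 -m pendant '[[[0,5,30,-5,0,0,0.08],[0,12,66,-5,0,0,0.18],[0,20,104,-5,0,0,0.28],[0,28,142,-5,0,0,0.38],[0,36,180,-5,0,0,0.48]]]'
python3 - <<'E'
from h import *
print(gp()[0],plan([.541+.02*.25,.2194-.02*.97,.15],1.821,0))
E
```

```text
time_s: 5.93
eef_pos: [0.5001, -0.0108, 0.3258]
eef_rot: [0.0, 0.385, 0.923, 0.0]
wrist_force: [1.8, -0.1, -2.3]
opening: 0.332
grasp_force: 60.3
[ 0.50021221 -0.01078265  0.17080308] (array([117.4, 181. ,  20.8]), array([4.000e-04, 3.000e-04, 5.309e-01]))
```

```bash
python3 -m pendant '[[[0,22,34,0,0,0,0.11],[0,45,70,0,0,0,0.22],[0,68,106,0,0,0,0.33],[0,91,141,0,0,0,0.44],[0,112,172,0,0,0,0.53]]]'
python3 -m pendant '[[[0,0,0,0,0,0,0],[0,0,0,0,0,0,0],[0,0,0,0,0,0,0]]]'
python3 - <<'E'
from h import *
print(gp()[0],plan([.541+.02*.25,.2194-.02*.97,.15],1.821,0))
o,im=snap('wrist','w3.png'); im=cv2.resize(im,(784,588),interpolation=cv2.INTER_CUBIC)
cv2.imwrite('pics/w3b.png',np.clip(255*(im[:,:,::-1]/255.)**.7,0,255).astype('uint8'))
import json; json.dump({k:np.array(o[k]).tolist() for k in('eef_pos','eef_rot')},open('w3.json','w'))
E
```

```text
time_s: 6.35
eef_pos: [0.5408, 0.1811, 0.3257]
eef_rot: [0.0, 0.613, 0.79, -0.0]
wrist_force: [0.7, -0.3, -3.0]
opening: 0.331
grasp_force: 60.3
time_s: 6.6
eef_pos: [0.5405, 0.1795, 0.3253]
eef_rot: [-0.0, 0.61, 0.793, -0.0]
wrist_force: [0.3, -0.2, -2.6]
opening: 0.33
grasp_force: 60.6
[0.54041018 0.17945208 0.17026253] (array([18.4, 10.5, 20.2]), array([-0.001 ,  0.0004,  0.0088]))
```

View pics/w3b.png

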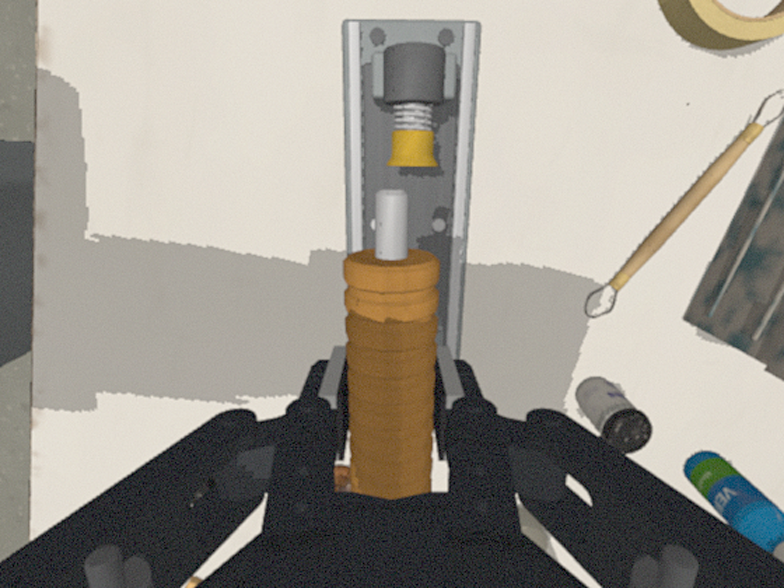

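The roller is held straight. The pin tip is at display (391,189), and the cup mouth spans about (387–439,165), slightly right of the pin. I'll measure both.

```bash
python3 - <<'E'
from h import *
import json
np.set_printoptions(precision=4,suppress=True)
o=json.load(open('w3.json')); g,Rc=gp(o); print('toolx yaw',np.arctan2(Rc[1,0],Rc[0,0]),g)
P=lambda u,v,z:at_z('wrist',np.array([u,v])/1.4,z,o)
t=P(391,190,.172); print('tip in tool',Rc.T@(t-g)*1000, 'base', Rc.T@(P(391,258,.172)-g)*1000)
L=P(387,165,.0545);Rr=P(439,165,.0545); mth=(L+Rr)/2; print('mouth',mth,np.linalg.norm(L-Rr))
a=P(343,20,.015);b=P(479,20,.015);c=P(347,200,.015); print('bed end',a,b,(a+b)/2,np.linalg.norm(a-b))
bl=P(374,225,.019);br=P(439,225,.019); print('bolts',bl,br,(bl+br)/2)
w1=json.load(open('w1.json'))
m1=(at_z('wrist',np.array([434,160])/1.4,.0545,w1)+at_z('wrist',np.array([474,160])/1.4,.0545,w1))/2; print('mouth w1',m1)
b1=(at_z('wrist',np.array([421,206])/1.4,.019,w1)+at_z('wrist',np.array([469,206])/1.4,.019,w1))/2; print('bolts w1',b1)
# direction of stand axis from bolts -> barrel centre / mouth
print('wall w1', at_z('wrist',np.array([265+190/3.6,25+(792-103)/3.6]),.058,w1))
v=(a+b)/2-(bl+br)/2; print('axis yaw',np.arctan2(v[1],v[0])); v=a-c; print(np.arctan2(v[1],v[0]))
E
```

```text
toolx yaw 1.8298006392062398 [0.5404 0.1795 0.1703]
tip in tool [67.8139  0.4246 -1.7614] base [48.1125  0.4294 -1.7546]
mouth [0.5337 0.2534 0.0545] 0.02843807980732879
bed end [0.4745 0.3209 0.015 ] [0.5509 0.3411 0.015 ] [0.5127 0.331  0.015 ] 0.07897469099339195
bolts [0.5211 0.2107 0.019 ] [0.5622 0.2216 0.019 ] [0.5417 0.2162 0.019 ]
mouth w1 [0.5343 0.2525 0.0545]
bolts w1 [0.5428 0.2169 0.019 ]
wall w1 [0.5588 0.1468 0.058 ]
axis yaw 1.8176275753874964
1.8219124898129988
```

```bash
cat >> h.py <<'E'
M=np.array([.534,.2529,0]); YAW=1.821; A=np.array([np.cos(YAW),np.sin(YAW),0]); X=np.array([np.sin(YAW),-np.cos(YAW),0])
OFF=np.array([.0022,.0004,.0015])
def go(s,z,t,lat=0,o=None):
    """tool shift/turn putting roller cup-pin tip s mm past mouth, at height z mm, slope t"""
    u=np.array([0,0,1.]); d=np.cos(t)*A-np.sin(t)*u; zt=-np.cos(t)*u-np.sin(t)*A; yt=np.cross(zt,d)
    g=M+s*A/1000+X*lat/1000+u*z/1000-.065*d-np.column_stack([d,yt,zt])@OFF
    return plan(g,YAW,-t,o)
def state():
    o=ctrl.get_obs(); g,Rc=gp(o); t=-np.arcsin(Rc[2,0]); T=g+Rc@(OFF+[.065,0,0]); r=T-M; f=np.array(o['wrist_force'])
    print('s %.1f lat %.1f z %.1f tilt %.3f yawerr %.3f | F axial %.1f lat %.1f up %.1f | %.2f s'%(A@r*1e3,X@r*1e3,T[2]*1e3,t,np.arctan2(Rc[1,0],Rc[0,0])-YAW,A@f,X@f,f[2],o['time_s']))
E
python3 -c "
from h import *
state(); print(go(-14,75,.26))"
```

```text
s -6.3 lat -12.1 z 168.8 tilt 0.000 yawerr 0.007 | F axial -0.6 lat -0.6 up -2.9 | 6.65 s
(array([34.7, 11.8, 81.8]), array([ 0.    , -0.2597,  0.0073]))
```

```bash
python3 -m pendant '[[[0,7,2,16,0,-0.06,0],[0,14,5,32,0,-0.12,0],[0,21,7,48,0,-0.18,0],[0,28,10,64,0,-0.24,0.007],[0,34,12,81,0,-0.26,0.007]]]'
python3 -m pendant '[[[0,0,0,0,0,0,0],[0,0,0,0,0,0,0],[0,0,0,0,0,0,0],[0,0,0,0,0,0,0]]]'
python3 - <<'E'
from h import *
state(); print(go(-12,53,.26))
o,im=snap('wrist','w4.png'); im=cv2.resize(im,(784,588),interpolation=cv2.INTER_CUBIC)
cv2.imwrite('pics/w4b.png',np.clip(255*(im[:,:,::-1]/255.)**.7,0,255).astype('uint8'))
import json; json.dump({k:np.array(o[k]).tolist() for k in('eef_pos','eef_rot')},open('w4.json','w'))
E
```

```text
time_s: 7.07
eef_pos: [0.5442, 0.2142, 0.2443]
eef_rot: [0.104, 0.609, 0.782, -0.08]
wrist_force: [-0.5, 0.3, -3.0]
opening: 0.333
grasp_force: 60.6
time_s: 7.4
eef_pos: [0.5448, 0.2144, 0.2463]
eef_rot: [0.103, 0.609, 0.783, -0.078]
wrist_force: [-0.2, 0.3, -2.2]
opening: 0.332
grasp_force: 60.5
s -15.2 lat 1.9 z 77.8 tilt 0.260 yawerr -0.002 | F axial 0.4 lat -0.1 up -2.2 | 7.40 s
(array([ 9.5, -1.4, 23.1]), array([ 0.0027, -0.0004, -0.0023]))
```

View pics/w4b.png

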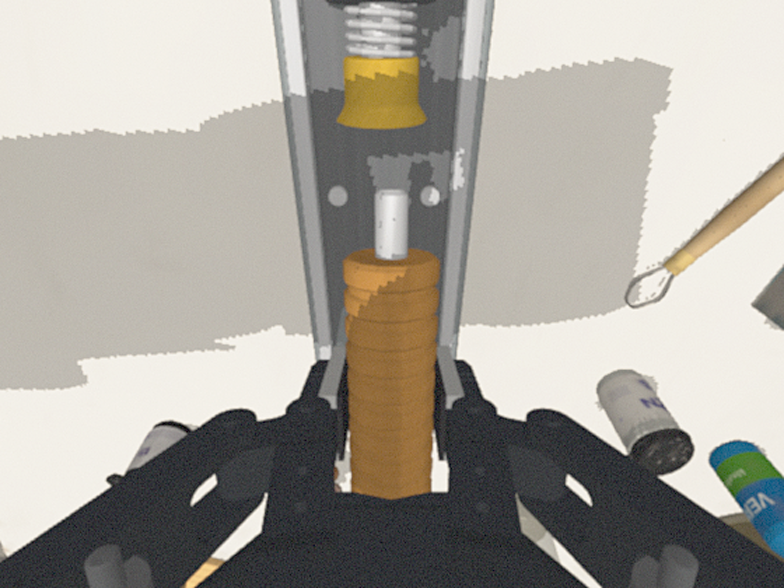

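The pin tip is at (391,190) and the cup mouth spans (337–426,~122), so the cup is a little left of the pin. I'll recompute the mouth.

```bash
python3 - <<'E'
from h import *
import json
o=json.load(open('w4.json'))
P=lambda u,v,z:at_z('wrist',np.array([u,v])/1.4,z,o)
for z,v in((.0545,121),(.0695,127),(.0545,124)):
    L=P(337,v,z);Rr=P(426,v,z); m=(L+Rr)/2; r=m-M; print(z,m,np.linalg.norm(L-Rr),'axial',A@r*1e3,'lat',X@r*1e3)
g,Rc=gp(o); n=Rc[:,2]
K,T=cam('wrist',o)
# pin tip: intersect ray with plane through roller top (tool z = 1.5-5 mm)
def onplane(u,v,zt):
    d=T[:3,:3]@np.linalg.solve(K,[u/1.4,v/1.4,1]); c=T[:3,3]; k=((g+n*zt-c)@n)/(d@n); return Rc.T@(c+d*k-g)*1e3
print('tip',onplane(391,190,.0015),'shoulder',onplane(391,257,.0015))
b=(P(338,196,.019)+P(430,196,.019))/2; v=P(274,0,.015)-P(318,355,.015); w=P(493,0,.015)-P(458,355,.015)
print('edges yaw',np.arctan2(v[1],v[0]),np.arctan2(w[1],w[0]),'bolts',A@(b-M)*1e3,X@(b-M)*1e3)
mid=[(P(274,0,.015)+P(493,0,.015))/2,(P(318,355,.015)+P(458,355,.015))/2]
print('centreline lat',[X@(q-M)*1e3 for q in mid])
E
```

```text
0.0545 [0.5330155  0.25273699 0.0545    ] 0.028441966057478427 axial 0.08583300784958416 lat -0.994205631245173
0.0695 [0.53298317 0.25382119 0.0695    ] 0.025624609757496926 axial 1.1442769370377501 lat -0.7570843626881861
0.0545 [0.53322884 0.25185443 0.0545    ] 0.028543705150701724 axial -0.8220756242366535 lat -1.0060307385912155
tip [67.68987524  0.41342507  1.5       ] shoulder [47.72169946  0.41615921  1.5       ]
edges yaw 1.8227944715384943 1.8288463656211071 bolts -37.30790301831645 -0.9131148438004996
centreline lat [np.float64(-0.40409409300837595), np.float64(0.3949011798175042)]
```

```bash
sed -i 's/OFF=np.array(\[.0022/OFF=np.array([.0026/' h.py; python3 -c "
from h import *
state(); print(go(-8,53.5,.26,-.6))"
```

```text
s -14.7 lat 2.0 z 77.7 tilt 0.260 yawerr -0.002 | F axial 0.8 lat -0.5 up -3.9 | 7.45 s
(array([12.7, -2. , 21.6]), array([ 0.0029, -0.0003, -0.0022]))
```

```bash
python3 -m pendant '[[[0,4,-1,7,0,0,0],[0,8,-2,14,0.003,0,-0.002],[0,12.5,-2.2,21.5,0.003,0,-0.002],[0,12.5,-2.2,21.5,0.003,0,-0.002],[0,12.5,-2.2,21.5,0.003,0,-0.002]]]'
python3 -c "
from h import *
state(); print(go(5,53.3,.26,-.6))"
```

```text
time_s: 7.87
eef_pos: [0.5396, 0.2212, 0.2194]
eef_rot: [0.101, 0.607, 0.784, -0.081]
wrist_force: [-0.2, -0.7, -1.9]
opening: 0.334
grasp_force: 60.5
s -7.0 lat -2.9 z 50.8 tilt 0.260 yawerr 0.003 | F axial -0.6 lat -0.4 up -1.9 | 7.87 s
(array([10.9,  1.4, -5.5]), array([-0.0044, -0.    ,  0.0026]))
```

```bash
python3 -m pendant '[[[0,0,0,0,0,0,0],[0,0,0,0,0,0,0],[0,0,0,0,0,0,0],[0,0,0,0,0,0,0],[0,0,0,0,0,0,0]]]' >/dev/null
python3 -c "
from h import *
state(); print(go(4,53.3,.26,-.6))"
```

```text
s -7.3 lat -1.6 z 52.3 tilt 0.260 yawerr 0.001 | F axial 0.5 lat -0.0 up -2.0 | 8.28 s
(array([10.7,  0.7, -3.8]), array([-0.0017,  0.    ,  0.0014]))
```

```bash
python3 -m pendant '[[[0,2,0.5,-1,0,0,0],[0,5,0.8,-2,0,0,0],[0,8,0.8,-3,0,0,0],[0,10.7,0.8,-3.9,0,0,0],[0,10.7,0.8,-3.9,0,0,0]]]' >/dev/null
python3 -m pendant '[[[0,0,0,0,0,0,0],[0,0,0,0,0,0,0],[0,0,0,0,0,0,0]]]' >/dev/null
python3 -c "
from h import *
state(); print(go(12,53.2,.26,-.7))"
```

```text
s 4.1 lat -1.1 z 53.1 tilt 0.260 yawerr 0.002 | F axial 0.2 lat -0.3 up -2.8 | 8.95 s
(array([ 7.6, -0.1, -2.2]), array([-0.0022,  0.0001,  0.0017]))
```

In the mouth with no contact. Going on gently toward the floor of the cup.

```bash
python3 -m pendant '[[[0,2,0.2,-0.5,0,0,0],[0,4,0.3,-1,0,0,0],[0,6,0.3,-1.6,0,0,0],[0,7.5,0.3,-2,0,0,0],[0,7.5,0.3,-2,0,0,0]]]' >/dev/null
python3 -m pendant '[[[0,0,0,0,0,0,0],[0,0,0,0,0,0,0],[0,0,0,0,0,0,0]]]' >/dev/null
python3 -c "
from h import *
state(); print(go(16,53.2,.26,-.7))"
```

```text
s 11.9 lat -0.8 z 53.1 tilt 0.260 yawerr 0.002 | F axial -0.2 lat -0.4 up -1.8 | 9.62 s
(array([ 4. , -0.4, -1.2]), array([-0.0022,  0.    ,  0.0016]))
```

```bash
python3 -m pendant '[[[0,1,-0.1,-0.3,0,0,0],[0,2,-0.2,-0.6,0,0,0],[0,3,-0.3,-0.9,0,0,0],[0,4,-0.3,-1.1,0,0,0],[0,4,-0.3,-1.1,0,0,0]]]' >/dev/null
python3 -m pendant '[[[0,0,0,0,0,0,0],[0,0,0,0,0,0,0],[0,0,0,0,0,0,0]]]' >/dev/null
python3 -c "
from h import *
state(); print(go(20,53.2,.26,-.7))"
```

```text
s 15.8 lat -0.9 z 53.2 tilt 0.260 yawerr 0.001 | F axial -3.8 lat 0.6 up -1.9 | 10.28 s
(array([ 4. , -0.2, -1.1]), array([-0.002 ,  0.0002,  0.0014]))
```

Spring felt: 3.8 N at s=15.8, so the floor is at s≈14. I'll press on to about 8.5 mm.

```bash
python3 -m pendant '[[[0,1,0,-0.3,0,0,0],[0,2,0,-0.6,0,0,0],[0,3,0,-0.9,0,0,0],[0,4,0,-1.1,0,0,0],[0,4,0,-1.1,0,0,0]]]' >/dev/null
python3 -m pendant '[[[0,1,0,-0.3,0,0,0],[0,2,0,-0.6,0,0,0],[0,2.5,0,-0.7,0,0,0],[0,2.5,0,-0.7,0,0,0],[0,2.5,0,-0.7,0,0,0]]]' >/dev/null
python3 -c "
from h import *
state(); print(go(22.5,53.2,.26,-.7))"
```

```text
s 21.8 lat -0.9 z 53.3 tilt 0.262 yawerr 0.002 | F axial -7.8 lat 0.8 up -1.7 | 11.12 s
(array([ 0.5, -0.2,  0. ]), array([-0.0022,  0.0016,  0.0016]))
```

```bash
python3 -c "
from h import *
o=ctrl.get_obs()
for s,z,t in [(22.8,53,.21),(23,52.9,.16),(23.2,52.8,.11),(23.3,52.7,.06),(23.3,52.6,.03)]: print(*go(s,z,t,-.7,o))"
```

```text
[-6.9 -0.2  3.8] [-0.0023  0.0516  0.0015]
[-14.2  -0.2   7.8] [-0.0023  0.1016  0.0015]
[-21.4  -0.2  12.1] [-0.0024  0.1516  0.0014]
[-28.3  -0.2  16.9] [-0.0024  0.2016  0.0013]
[-32.5  -0.2  20. ] [-0.0024  0.2316  0.0013]
```

```bash
python3 -m pendant '[[[0,0.5,-0.1,0,0,0,0],[0,-3,-0.2,1.9,0,0.026,0],[0,-6.9,-0.2,3.8,0,0.052,0],[0,-10.5,-0.2,5.8,0,0.077,0],[0,-14.2,-0.2,7.8,0,0.102,0]]]' >/dev/null
python3 -m pendant '[[[0,0,0,0,0,0,0],[0,0,0,0,0,0,0],[0,0,0,0,0,0,0]]]' >/dev/null
python3 -c "
from h import *
state();o=ctrl.get_obs()
for s,z,t in [(23,52.8,.13),(23,52.8,.1),(23.2,52.7,.07)]: print(*go(s,z,t,-.7,o))
snap('side','s1.png');a=cv2.imread('pics/s1.png')[230:370,200:350]; cv2.imwrite('pics/s1b.png',cv2.resize(a,None,fx=4,fy=4,interpolation=cv2.INTER_CUBIC))"
```

```text
s 22.7 lat -0.9 z 53.0 tilt 0.160 yawerr 0.001 | F axial -9.2 lat 0.0 up -1.7 | 11.78 s
[-4.3 -0.2  2.2] [-0.002   0.0298  0.0009]
[-8.9 -0.2  4.4] [-0.0021  0.0598  0.0009]
[-13.2  -0.2   6.9] [-0.0021  0.0898  0.0008]
```

View pics/s1b.png

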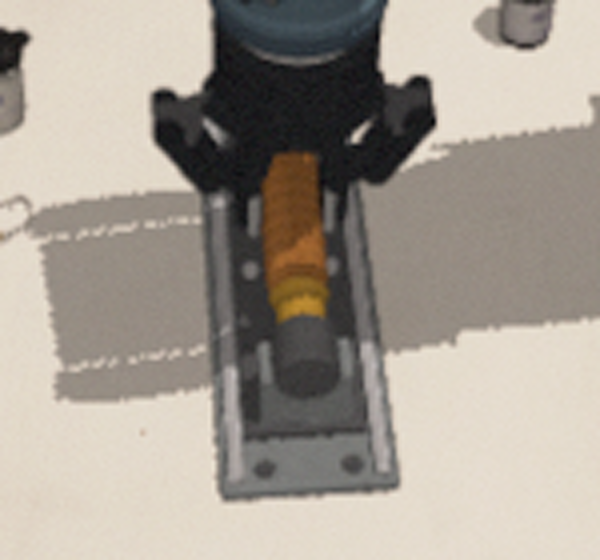

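The pin is inside the cup and aligned (crop ~(300,300)), and 9.2 N means a press of about 9.5 mm. Tipping on, easing off slightly.

```bash
python3 -m pendant '[[[0,-2.4,-0.1,1.1,0,0.015,0],[0,-4.8,-0.2,2.2,0,0.03,0],[0,-7.1,-0.2,3.3,0,0.045,0],[0,-9.4,-0.2,4.4,0,0.06,0],[0,-9.4,-0.2,4.4,0,0.06,0]]]' >/dev/null
python3 -m pendant '[[[0,0,0,0,0,0,0],[0,0,0,0,0,0,0],[0,0,0,0,0,0,0]]]' >/dev/null
python3 -c "
from h import *
state();o=ctrl.get_obs()
for s,z,t in [(22.6,52.6,.07),(22.6,52.5,.04),(22.6,52.4,.02),(22.6,52.2,0)]: print(*go(s,z,t,-.7,o))"
```

```text
s 22.7 lat -0.9 z 52.9 tilt 0.100 yawerr 0.001 | F axial -8.5 lat 0.1 up -0.8 | 12.50 s
[-4.7 -0.1  2.4] [-0.0016  0.0298  0.0011]
[-9.3 -0.1  4.8] [-0.0016  0.0598  0.001 ]
[-12.3  -0.1   6.4] [-0.0016  0.0798  0.001 ]
[-15.3  -0.1   8.3] [-0.0016  0.0998  0.001 ]
```

```bash
python3 -m pendant '[[[0,-2.2,0,1.2,0,0.015,0],[0,-4.5,0,2.4,0,0.03,0],[0,-6.7,0,3.6,0,0.045,0],[0,-9,0,4.8,0,0.06,0],[0,-9,0,4.8,0,0.06,0]]]' >/dev/null
python3 -m pendant '[[[0,0,0,0,0,0,0],[0,0,0,0,0,0,0],[0,0,0,0,0,0,0]]]' >/dev/null
python3 -c "
from h import *
state();o=ctrl.get_obs();print(o['torque'])
for s,z,t in [(22.6,52.3,.02),(22.6,52,0)]: print(*go(s,z,t,-.7,o))"
```

```text
s 22.9 lat -0.9 z 52.5 tilt 0.040 yawerr 0.001 | F axial -10.3 lat 0.2 up -1.1 | 13.17 s
[-1.21625149 -0.34159078 -0.01822818]
[-3.4 -0.1  1.6] [-0.0014  0.0198  0.001 ]
[-6.5 -0.1  3.4] [-0.0014  0.0398  0.001 ]
```

```bash
python3 -m pendant '[[[0,-2,0,0.8,0,0.01,0],[0,-3.8,0,1.6,0,0.02,0],[0,-5.4,0,2.6,0,0.03,0],[0,-6.9,0,3.4,0,0.04,0],[0,-6.9,0,3.4,0,0.04,0]]]' >/dev/null
python3 -m pendant '[[[0,0,0,0,0,0,0],[0,0,0,0,0,0,0],[0,0,0,0,0,0,0]]]' >/dev/null
python3 -c "
from h import *
state();o=ctrl.get_obs();print(o['torque'])
for s,z,t in [(20,52,0)]: print(*go(s,z,t,-.7,o))"
```

```text
s 22.3 lat -0.7 z 52.6 tilt -0.000 yawerr 0.001 | F axial -7.5 lat -1.7 up 2.9 | 13.83 s
[-1.21489703e+00  1.00174646e-03 -1.68528420e-02]
[-2.3 -0.2  0.6] [-0.0011 -0.0001  0.0012]
```

```bash
python3 -m pendant '[[[0,-0.8,0,0,0,0,0],[0,-1.6,0,0,0,0,0],[0,-2.3,0,0,0,0,0],[0,-2.3,0,0,0,0,0],[0,-2.3,0,0,0,0,0]]]' >/dev/null
python3 -c "
from h import *
state()
snap('side','s2.png');a=cv2.imread('pics/s2.png')[230:370,200:350]; cv2.imwrite('pics/s2b.png',cv2.resize(a,None,fx=4,fy=4,interpolation=cv2.INTER_CUBIC))"
python3 -m pendant '[[[0,-0.4,0,0,0,0,0],[0,-0.8,0,0,0,0,0],[0,-1,0,0,0,0,0],[0,-1,0,0,0,0,0],[0,-1,0,0,0,0,0]]]' >/dev/null
python3 -c "
from h import *
state()"
```

```text
s 20.8 lat -0.7 z 52.6 tilt -0.001 yawerr 0.001 | F axial -6.9 lat -1.6 up 5.4 | 14.25 s
s 20.2 lat -0.7 z 52.7 tilt -0.002 yawerr 0.001 | F axial -2.4 lat -0.4 up 6.0 | 14.72 s
```

The wall is taking the spring load, so the pin is inside the notch. Releasing.

```bash
python3 -m pendant '[[[0.4,0,0,0,0,0,0],[0.5,0,0,0,0,0,0],[0.6,0,0,0,0,0,0],[0.8,0,0,0,0,0,0],[0.8,0,0,0,0,0,0]]]'
python3 -m pendant '[[[0.8,0,0,-15,0,0,0],[0.8,0,0,-45,0,0,0],[0.8,0,0,-80,0,0,0],[0.8,0,0,-120,0,0,0],[0.8,0,0,-150,0,0,0]]]' >/dev/null
python3 -m pendant '[[[0.8,-30,0,0,0,0,0],[0.8,-60,0,0,0,0,0],[0.8,-60,0,0,0,0,0],[0.8,-60,0,0,0,0,0]]]'
python3 - <<'E'
from h import *
o,im=snap('wrist','w5.png'); im=cv2.resize(im,(784,588),interpolation=cv2.INTER_CUBIC)
cv2.imwrite('pics/w5b.png',np.clip(255*(im[:,:,::-1]/255.)**.7,0,255).astype('uint8'))
import json; json.dump({k:np.array(o[k]).tolist() for k in('eef_pos','eef_rot')},open('w5.json','w'))
E
```

```text
time_s: 15.13
eef_pos: [0.5443, 0.2065, 0.2078]
eef_rot: [-0.002, 0.613, 0.79, -0.0]
wrist_force: [0.1, 0.0, 0.2]
opening: 0.799
grasp_force: 0.0
time_s: 15.88
eef_pos: [0.56, 0.1469, 0.3579]
eef_rot: [-0.002, 0.614, 0.789, -0.0]
wrist_force: [-0.4, 1.1, -0.4]
opening: 0.8
grasp_force: 0.0
```

View pics/w5b.png

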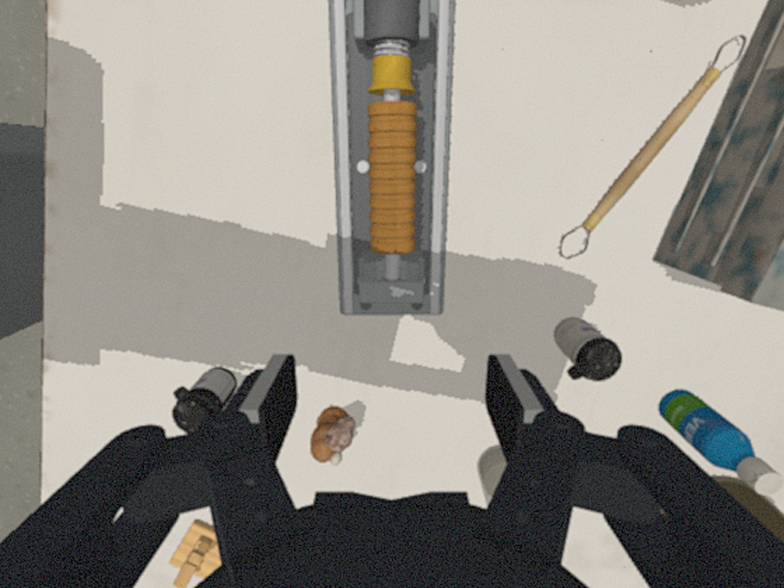

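The roller lies straight in the stand. The upper pin is in the cup (392,95), the lower pin is in the notch against the wall (392,278), and the bystanders haven't moved. The gripper is clear.

```bash
python3 -c "
from bench import ctrl
print(ctrl.hand_in())"
```

```text
the job is handed in; nothing more can be done
None
```

The roller is fitted in the stand, one pin in the sprung cup and the other in the notch, and released; the job is handed in after about 16 s of robot time, with spring force on the cup reading about 10 N at most and no verdict returned.

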